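Free the seized dummy load from the antenna switch box

ROBOT

A 6-joint arm with a two-finger parallel gripper is mounted at the origin on the work surface. World frame = base frame: x ahead of the robot, y to its left, z up, the work surface at z = 0. Lengths are in m, angles in rad, forces in N, time in s.
With the tool pointing down it reaches from about 0.3 to 0.95 m from the base axis. Payload 3.1 kg.
Tool frame: the origin (TCP) lies on the centre line of the jaws, within the pads' length; the fingertips stand 14 mm ahead of it and the grasp point (between the pads) lies 5 mm behind it (robot.tips_ahead is the distance from the TCP to the fingertips, in m); z points along the fingers, y is the direction in which the jaws open and shut (so a half turn about z gives the same grasp; the last joint's range is limited). The gripper opens to 85 mm and grips with 20 to 120 N. Pads are 22 mm wide; open, the fingers measure 114 mm over their backs; the gripper's body (76 mm by 85 mm) begins 54 mm behind the grasp point. The pads swing forward as they close: fully open they stand 13 mm farther back than shut.
Start: joints at [1.181, 0.308, 1.634, -0, 1.2, -0.07], TCP at [0.197, 0.593, 0.245] pointing down, gripper open.
Joint ranges: [-3.06, 3.06], [-0.79, 1.96], [0.05, 2.63], [-1.19, 4.34], [0.05, 2.64], [-2.94, 2.94]. Speed limits (rad/s): [2.79, 2.79, 3.14, 3.14, 3.14, 3.14].

INTERFACE

Orientations are given as [roll, pitch, yaw] about the fixed x, y, z axes, in that order (R = Rz(yaw) Ry(pitch) Rx(roll)).
In Python, from plant import robot gives the robot as it stands.
- The arm moves only by the shell command python3 -m handwheel 'ROWS' [FORCE]. ROWS is JSON, a list of rows, each an object with "delta_pos": the shift along the tool's x, y, z as a fraction of full scale, a list of three; "rot": the turn, a rotation vector about the tool's x, y, z as a fraction of full scale, a list of three; "fingers": the finger opening in mm, from 0 to 85.4. A call has 1 to 20 rows; each row shifts and turns the commanded pose from where the row before left it, along the tool's axes as they then stand; what a row does not reach is not made up. Full scale, the value 1, is 0.4 m for a shift and 0.15 rad for a turn. A row lasts 1/8 s, in which the tool goes at most 62.5 mm and 10.7 degrees, less where a joint would pass 70% of its speed; a pose out of reach is approached as far as the arm can. A call with a number of a shift or a turn outside -1 to 1 is refused whole. A call with a gripper value outside its range is refused whole. The fingers move at their own pace and stop on an object; FORCE is the grip in N (left out, the last holds). Time passes only in rows, so rows that do not move let the fingers close. It gives the time, the measured TCP pose, the force and the opening at its end, in the units of the state.
- robot.sense(): the state, without advancing time (a new reading comes with each control period).
- robot.grab_frame(name): name is "scene" or "top" or "wrist"; returns a dict with "pixels" (384x512x3 uint8, blue, green, red), "depth" (384x512 float32, m along the optical axis (not along the pixel's ray), 0 where there is no reading), "camera_matrix" (3x3 intrinsics, pixels), "rvec" (rotation vector, rad) and "tvec" (3), from world to camera coordinates, as OpenCV has them; the wrist camera has in their place "mount" (4x4, takes a point from camera to tool coordinates, whose origin is the TCP and whose axes are the flange's). Camera axes: x right, y down, z forward; pixel columns grow to the right and rows downward; lengths in m; the calibration is good to about 2 mm. A picture is of the moment at which its call begins: read the wrist's pose just before it.
- robot.job_done(): hands the job in, once; it reports no verdict.
Trained networks look in a picture, given as the dict that the camera call returned (one of the last four; its "shot" number tells which), for a name from the list of things; names that differ only in an ending like _2 or _b are one class to them, and where a whole thing is asked for, a point or a joint stands for the part that bears it (a point fixed in the world has none). Each returns a list of dicts, best first, with "confidence" (0 to 1); they miss things now and then, are a little off and sometimes report something else, mostly with a low value. They report only what shows in the picture. A call takes as long as a camera call. They do not tell look-alikes from the thing itself.
- robot.search_frame(target, picture): "position" ([x, y, z] in m, in the coordinates of the camera as it stood for that picture, good to about 4 mm: the middle of the surface that is visible of it).
- robot.regions_of(target, picture): "region" (384x512 bool, what is visible of it).
The state is a dict: "time_s": time; "joint_pos": joint angles; "dq": joint speeds; "joint_torque": joint torques, N m; "eef_pos": TCP position; "eef_rot": TCP orientation; "ft_force": force on the tool from outside, world axes, zero at the start; "wrist_torque": the same for the moment, N m; "gripper_width": opening from 0.0 (shut) to 1.0 (fully open).
Only numpy, scipy, OpenCV 4.12 (cv2) and the standard library are available. Lean on these libraries where they do the work, as an engineer would, in place of code of your own. Each camera call takes 0.05 s, during which the arm holds its last target. There are 200 camera calls.

TASK

The ribbed dummy-load plug has seized in its socket on the antenna switch box, and a straight pull only lifts the whole box. Grip it, twist it back and forth while pulling gently so that it works its way out and the box stays down in its cradle, then set it in the shallow steel parts tray without dropping it.

Things in the scene. Friction and masses are not known exactly. Their poses are not given: they have to be found in the camera images.
- load_body (a point): the dummy load: upright aluminium cylinder with ring-shaped ribs, 28 mm in diameter, 54 mm high, 0.1 kg; round, so any grip yaw serves. This point: on its axis (z), half-way up the ribbed part, 27 mm from its top and lower edge; that edge is 2 mm above the box while seated. The other two plugs on the box are a slimmer smooth cylinder (20 mm) and a low flat cap (32 mm wide, 20 mm high)
- load_foot (a point): foot of the load's plain round stem (16 mm thick, 18 mm long), 45 mm under load_body; 16 mm deep in the socket when seated, 0 deep = out. Sprung contacts hold it with 22-34 N of friction against the direction of slip: a straight pull lifts the 15 N box, but while it turns (about 0.25 N m, either way, endless) it rises 3 mm or more per rad turned, under a pull below 15 N
- box_top (a point): the antenna switch box: die-cast, grey, 230 mm long (its y), 90 wide (x), 46 high, 1.5 kg, in a dark steel cradle that stops it shifting or turning but lets it lift straight up; only its weight keeps it down. Three sockets in a row at y = -70, 0, +70 mm, a plug in each; the load is in any of them. This point: centre of its top face, 54 mm above the bench when down; moves with it
- tray_in (a point): the parts tray: shallow open sheet-steel tray fixed to the bench, outside 130 mm (x) by 160 mm (y), 22 mm high, walls and floor 4 mm thick. A small black control knob (22 mm wide, 14 mm high) lies in its corner, about 35 mm in +x and 55 mm in +y of the middle. This point: centre of its inner floor
Mind the look-alikes: they are no part of the job. What is shaped like the part that bears load_body but blue is not meant.

How it is judged:
On the way:
1. the dummy load is out of its socket, with the box down in its cradle (z of load_foot in the frame of box_top above 0.002 m and height (world z) of box_top below 0.06 m), for 0.1 s.
At the end, for the whole second after the job is handed in: The dummy load rests, standing or lying, inside the tray's walls (its mid-point within 63 mm in x and 78 mm in y of the tray's middle and no more than 52 mm above its floor), slower than 30 mm/s, and the switch box is down in its cradle (within 4 mm) (x of load_body in the frame of tray_in between -0.063 and 0.063 m and y of load_body in the frame of tray_in between -0.078 and 0.078 m and z of load_body in the frame of tray_in below 0.052 m and height (world z) of box_top below 0.058 m and linear speed of load below 0.03 m/s); the robot touches nothing.
It fails at once if the switch box is pulled more than 15 mm up out of its cradle (height (world z) of box_top above 0.069 m).
It fails at once if the dummy load is dropped: it falls free of the fingers faster than 0.9 m/s (linear speed of load above 0.9 m/s and contact force between the fingers and load below 0.1 N).
It also fails if it takes over 54 s, if anything falls off the work surface, if the arm or the gripper's body presses on something with over 40 N, if the wrist force passes 120 N, or if a joint passes its speed limit or range.

## Working session

There is one attempt and no reset: what is moved stays moved. The work goes in short steps, Python scripts to look and compute and a shell command to move; the robot and the scene stay as the last step left them, time stands still between calls to the robot, and variables do not carry over. Pictures are saved under pics/ and viewed, about 8 in all and at most 12, crops included, and the job is handed in when it is done.

```bash
mkdir -p pics; cat > h.py <<'E'
import numpy as np, cv2
from scipy.spatial.transform import Rotation as R
from plant import robot
def world(f, uv=None, cam=None, s=None):
    K=f["camera_matrix"]
    if cam is None:
        u,v=uv; d=float(f["depth"][v,u]); cam=np.linalg.inv(K)@[u,v,1]*d
    cam=np.asarray(cam,float)
    if "mount" in f:
        p=f["mount"]@np.r_[cam,1]
        return R.from_euler("xyz",s["eef_rot"]).apply(p[:3])+s["eef_pos"]
    return cv2.Rodrigues(np.array(f["rvec"],float))[0].T@(cam-np.ravel(f["tvec"]))
def cloud(f,s=None):
    K=f["camera_matrix"]; d=f["depth"]; v,u=np.mgrid[:384,:512]
    c=np.stack([(u-K[0,2])/K[0,0]*d,(v-K[1,2])/K[1,1]*d,d],-1)
    if "mount" in f:
        p=c@f["mount"][:3,:3].T+f["mount"][:3,3]
        return p@R.from_euler("xyz",s["eef_rot"]).as_matrix().T+s["eef_pos"]
    return (c-np.ravel(f["tvec"]))@cv2.Rodrigues(np.array(f["rvec"],float))[0]
E
python3 - <<'E'
from h import *
s=robot.sense(); print(s)
ims=[]
for n in("scene","top"):
    f=robot.grab_frame(n); ims.append(f["pixels"])
    for t in("load_body","box_top","tray_in"):
        for r in robot.search_frame(t,f)[:4]:
            print(n,t,round(r["confidence"],2),world(f,cam=r["position"]).round(3), (f["camera_matrix"]@r["position"]/r["position"][2])[:2].round())
cv2.imwrite("pics/a.png",cv2.resize(np.vstack(ims),(400,600),interpolation=cv2.INTER_AREA))
cv2.imwrite("pics/scene.png",ims[0]);cv2.imwrite("pics/top.png",ims[1])
E
```

```text
{'time_s': 0.0, 'joint_pos': array([ 1.18131639e+00,  3.09031996e-01,  1.63518817e+00,  1.06191949e-05,
        1.19967000e+00, -6.96750487e-02]), 'dq': array([-0.00124232, -0.00043151,  0.00295743,  0.00132189,  0.00044813,
       -0.00063625]), 'joint_torque': array([ 1.38416544e-04, -4.15260780e+01, -2.76663780e+01, -4.14802469e-05,
        1.01003872e-02, -1.97197117e-06]), 'eef_pos': array([0.19619882, 0.59258225, 0.24402944]), 'eef_rot': array([-3.13930141e+00, -1.69812944e-04,  2.82178370e+00]), 'ft_force': array([ 0.13701391, -0.04437324,  0.32483141]), 'wrist_torque': array([-0.00132519, -0.0453112 , -0.05131269]), 'gripper_width': 0.9978718458494827}
scene load_body 0.96 [ 0.62  -0.091  0.063] [251. 256.]
scene load_body 0.69 [0.476 0.023 0.048] [214. 188.]
scene load_body 0.6 [ 0.512 -0.09   0.099] [192. 216.]
scene box_top 0.79 [ 0.524 -0.19   0.057] [164. 281.]
scene tray_in 0.56 [0.522 0.19  0.003] [273. 163.]
top load_body 0.72 [ 0.611 -0.089  0.072] [305. 141.]
top load_body 0.69 [ 0.506 -0.083  0.113] [305. 194.]
top load_body 0.67 [0.464 0.024 0.072] [243. 221.]
top box_top 0.75 [ 0.506 -0.161  0.053] [344. 199.]
top tray_in 0.57 [0.52  0.193 0.002] [158. 198.]
```

```bash
python3 - <<'E'
import cv2,numpy as np
a=cv2.imread("pics/scene.png")[120:340,100:350];b=cv2.imread("pics/top.png")[100:290,120:420]
b=cv2.resize(b,(600,380));a=cv2.resize(a,(250,220))
a=cv2.resize(cv2.imread("pics/scene.png")[150:310,130:330],(275,220))
c=np.zeros((600,600,3),np.uint8);c[:380]=b;c[380:,:275]=a
cv2.imwrite("pics/a2.png",c)
E
```

```text
(no output)
```

View pics/scene.png

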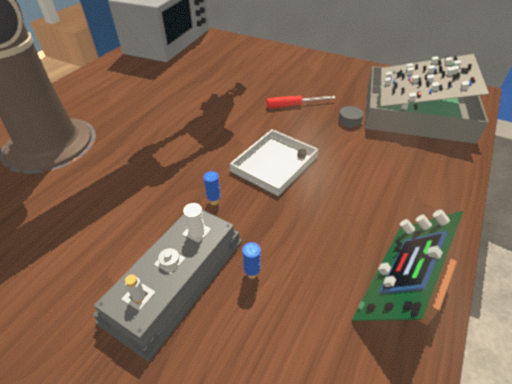

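View pics/top.png

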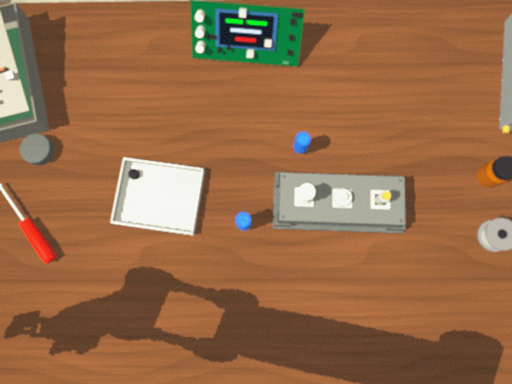

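```bash
python3 - <<'E'
from h import *
ims=[]
for n in("scene","top"):
    f=robot.grab_frame(n); P=cloud(f); z=P[...,2]
    near=np.hypot(P[...,0]-.508,P[...,1]+.087)<.04
    m=near&(z>.1)&(z<.12)
    q=P[m]; print(n,m.sum(),q.mean(0).round(4),q.min(0).round(4),q.max(0).round(4),np.median(f["pixels"][m],0))
    for k in [(.462,.024),(.615,-.09)]:
        q=P[(np.hypot(P[...,0]-k[0],P[...,1]-k[1])<.035)&(z>.03)]; print(' blue',q.mean(0).round(3),q.max(0).round(3),q.min(0).round(3))
    m=(z>.05)&(z<.06)&(abs(P[...,0]-.51)<.09)&(abs(P[...,1]+.16)<.15)
    print(' box',cv2.minAreaRect(P[m][:,:2].astype(np.float32)),np.median(z[m]))
    m=(z>.018)&(z<.026)&(abs(P[...,0]-.52)<.1)&(abs(P[...,1]-.19)<.12)
    print(' tray',cv2.minAreaRect(P[m][:,:2].astype(np.float32)))
    u,v=(195,220) if n=="scene" else (306,193)
    ims.append(cv2.resize(f["pixels"][v-35:v+35,u-35:u+35],(400,400),interpolation=cv2.INTER_CUBIC))
cv2.imwrite("pics/crop.png",np.hstack(ims))
E
```

```text
scene 241 [ 0.5139 -0.0884  0.1086] [ 0.4989 -0.1006  0.1   ] [ 0.5262 -0.072   0.112 ] [242. 246. 247.]
 blue [0.473 0.021 0.058] [0.483 0.04  0.073] [0.455 0.011 0.03 ]
 blue [ 0.621 -0.09   0.06 ] [ 0.633 -0.072  0.074] [ 0.604 -0.1    0.03 ]
 box ((0.5092564225196838, -0.1563534438610077), (0.23088568449020386, 0.09160546213388443), 87.27879333496094) 0.05401088770028095
 tray ((0.5243999361991882, 0.19237631559371948), (0.163461372256279, 0.1312219351530075), 81.39591217041016)
top 209 [ 0.5099 -0.0873  0.1084] [ 0.4971 -0.1005  0.1006] [ 0.5241 -0.0738  0.1124] [246. 247. 247.]
 blue [0.465 0.025 0.068] [0.48  0.038 0.075] [0.453 0.011 0.032]
 blue [ 0.613 -0.086  0.064] [ 0.63  -0.073  0.075] [ 0.602 -0.1    0.03 ]
 box ((0.5074714422225952, -0.1576116532087326), (0.23039522767066956, 0.09074320644140244), 87.65457153320312) 0.05285793379879687
 tray ((0.5213549137115479, 0.19146481156349182), (0.1601661741733551, 0.13040582835674286), 81.5722427368164)
```

View pics/crop.png

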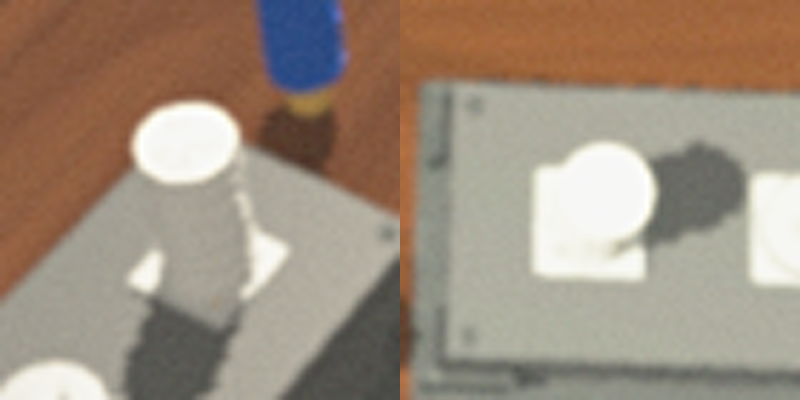

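The silver ribbed cylinder on the box at top (306,191) / scene (195,220) is the one meant: it is uncoloured, stands in the +y socket, and its top is at z≈0.111. The look-alikes, at top (302,142) and (244,221), are blue and stand on the bench. The load axis is about (0.511,-0.087), and the tray centre is about (0.522,0.192).

```bash
python3 -m handwheel '[{"delta_pos":[-0.0855,-0.091,0],"rot":[0,0,0],"fingers":85},{"delta_pos":[-0.0855,-0.091,0],"rot":[0,0,0],"fingers":85},{"delta_pos":[-0.0855,-0.091,0],"rot":[0,0,0],"fingers":85},{"delta_pos":[-0.0855,-0.091,0],"rot":[0,0,0],"fingers":85},{"delta_pos":[-0.0855,-0.091,0],"rot":[0,0,0],"fingers":85},{"delta_pos":[-0.0855,-0.091,0],"rot":[0,0,0],"fingers":85},{"delta_pos":[-0.0855,-0.091,0],"rot":[0,0,0],"fingers":85},{"delta_pos":[-0.0855,-0.091,0],"rot":[0,0,0],"fingers":85},{"delta_pos":[-0.0855,-0.091,0],"rot":[0,0,0],"fingers":85},{"delta_pos":[-0.0855,-0.091,0],"rot":[0,0,0],"fingers":85},{"delta_pos":[-0.0855,-0.091,0],"rot":[0,0,0],"fingers":85},{"delta_pos":[-0.0855,-0.091,0],"rot":[0,0,0],"fingers":85},{"delta_pos":[-0.0855,-0.091,0],"rot":[0,0,0],"fingers":85},{"delta_pos":[-0.0855,-0.091,0],"rot":[0,0,0],"fingers":85},{"delta_pos":[-0.0855,-0.091,0],"rot":[0,0,0],"fingers":85}]' 60
python3 -m handwheel '[{"delta_pos":[0,0,0],"rot":[0,0,0.93],"fingers":50},{"delta_pos":[0,0,0],"rot":[0,0,0.93],"fingers":50},{"delta_pos":[0,0,0],"rot":[0,0,0.93],"fingers":50},{"delta_pos":[0,0,0],"rot":[0,0,0.93],"fingers":50},{"delta_pos":[0,0,0],"rot":[0,0,0.93],"fingers":50},{"delta_pos":[0,0,0],"rot":[0,0,0.93],"fingers":50},{"delta_pos":[0,0,0],"rot":[0,0,0.93],"fingers":50},{"delta_pos":[0,0,0],"rot":[0,0,0.93],"fingers":50},{"delta_pos":[0,0,0],"rot":[0,0,0.93],"fingers":50},{"delta_pos":[0,0,0],"rot":[0,0,0],"fingers":50}]' 60
python3 - <<'E'
from h import *
s=robot.sense(); f=robot.grab_frame("wrist"); P=cloud(f,s)
print(s["joint_pos"].round(3),s["eef_pos"],s["eef_rot"],s["ft_force"],s["gripper_width"])
m=(np.hypot(P[...,0]-.511,P[...,1]+.087)<.035)&(P[...,2]>.1)&(P[...,2]<.12)
q=P[m]
if len(q): print(len(q),q.mean(0),cv2.minEnclosingCircle(q[q[:,2]>np.median(q[:,2])-.004][:,:2].astype(np.float32)),np.median(q[:,2]))
for r in robot.search_frame("load_body",f): print(r["confidence"],world(f,cam=r["position"],s=s))
cv2.imwrite("pics/w1.png",f["pixels"])
E
```

```text
time_s: 2.38
eef_pos: [0.5125, -0.0879, 0.2456]
eef_rot: [3.141, 0.001, 2.821]
ft_force: [-0.0, 1.1, 0.6]
gripper_width: 0.99
time_s: 3.62
eef_pos: [0.5119, -0.0863, 0.2454]
eef_rot: [3.141, 0.0, 1.568]
ft_force: [0.1, -0.2, 0.6]
gripper_width: 0.586
[-0.251  0.103  1.881 -0.     1.157 -0.248] [ 0.51189513 -0.08628562  0.24541939] [3.14134553e+00 7.22188929e-05 1.56794158e+00] [ 0.11599971 -0.15176685  0.6212376 ] 0.5859930531192383
843 [ 0.51080302 -0.08577831  0.10950628] ((0.5107074975967407, -0.0866340845823288), 0.014253651723265648) 0.10976847552507848
0.94 [ 0.6125436  -0.08089616  0.07388245]
0.72 [ 0.51192861 -0.08252798  0.1085076 ]
0.67 [0.46876611 0.01875351 0.068932  ]
```

View pics/w1.png

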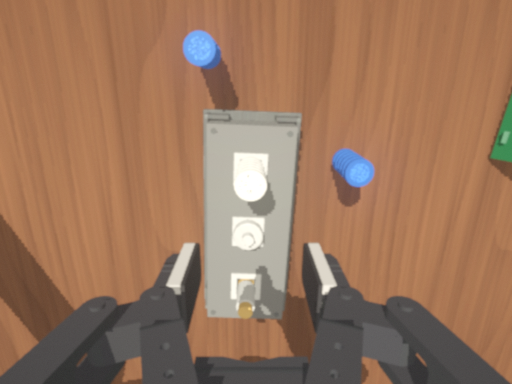

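The wrist view shows the silver plug at (250,185), the flat cap at (248,234) and the slim plug at (245,300). The blue look-alikes are off to the side. The measured axis is (0.5107,-0.0866), with the top at 0.110. I'll descend and grip.

```bash
python3 -m handwheel '[{"delta_pos":[0,-0.003,0.05],"rot":[0,0,0],"fingers":50},{"delta_pos":[0,0,0.05],"rot":[0,0,0],"fingers":50},{"delta_pos":[0,0,0.05],"rot":[0,0,0],"fingers":50},{"delta_pos":[0,0,0.05],"rot":[0,0,0],"fingers":50},{"delta_pos":[0,0,0.05],"rot":[0,0,0],"fingers":50},{"delta_pos":[0,0,0.05],"rot":[0,0,0],"fingers":50},{"delta_pos":[0,0,0.05],"rot":[0,0,0],"fingers":50},{"delta_pos":[0,0,0.05],"rot":[0,0,0],"fingers":50},{"delta_pos":[0,0,0.01],"rot":[0,0,0],"fingers":50},{"delta_pos":[0,0,0],"rot":[0,0,0],"fingers":50}]' 60
python3 -m handwheel '[{"delta_pos":[0,0,0],"rot":[0,0,0],"fingers":10},{"delta_pos":[0,0,0],"rot":[0,0,0],"fingers":10},{"delta_pos":[0,0,0],"rot":[0,0,0],"fingers":10},{"delta_pos":[0,0,0],"rot":[0,0,0],"fingers":10},{"delta_pos":[0,0,0],"rot":[0,0,0],"fingers":10},{"delta_pos":[0,0,0],"rot":[0,0,0],"fingers":10}]' 90
```

```text
time_s: 4.97
eef_pos: [0.5108, -0.0863, 0.0814]
eef_rot: [-3.142, -0.0, 1.567]
ft_force: [0.5, 0.2, 0.1]
gripper_width: 0.583
time_s: 5.72
eef_pos: [0.5112, -0.0865, 0.0825]
eef_rot: [3.14, 0.0, 1.567]
ft_force: [-2.1, -0.3, 6.1]
gripper_width: 0.31
```

Gripped. Now a first twist with a gentle rise, to see the force.

```bash
python3 -m handwheel '[{"delta_pos":[0,0,-0.001],"rot":[0,0,0.7],"fingers":10},{"delta_pos":[0,0,-0.001],"rot":[0,0,0.7],"fingers":10},{"delta_pos":[0,0,-0.001],"rot":[0,0,0.7],"fingers":10},{"delta_pos":[0,0,-0.001],"rot":[0,0,0.7],"fingers":10},{"delta_pos":[0,0,-0.001],"rot":[0,0,0.7],"fingers":10},{"delta_pos":[0,0,-0.001],"rot":[0,0,0.7],"fingers":10}]'
python3 -m handwheel '[{"delta_pos":[0,0,-0.001],"rot":[0,0,-0.7],"fingers":10},{"delta_pos":[0,0,-0.001],"rot":[0,0,-0.7],"fingers":10},{"delta_pos":[0,0,-0.001],"rot":[0,0,-0.7],"fingers":10},{"delta_pos":[0,0,-0.001],"rot":[0,0,-0.7],"fingers":10},{"delta_pos":[0,0,-0.001],"rot":[0,0,-0.7],"fingers":10},{"delta_pos":[0,0,-0.001],"rot":[0,0,-0.7],"fingers":10}]'
```

```text
time_s: 6.48
eef_pos: [0.5105, -0.0865, 0.0829]
eef_rot: [3.141, 0.0, 0.934]
ft_force: [1.3, -1.0, -6.9]
gripper_width: 0.309
time_s: 7.22
eef_pos: [0.5103, -0.0859, 0.0843]
eef_rot: [3.141, -0.001, 1.569]
ft_force: [2.5, 0.3, -11.9]
gripper_width: 0.308
```

```bash
python3 -m handwheel '[{"delta_pos":[0,0,-0.0005],"rot":[0,0,0.7],"fingers":10},{"delta_pos":[0,0,-0.0008],"rot":[0,0,0.7],"fingers":10},{"delta_pos":[0,0,-0.0008],"rot":[0,0,0.7],"fingers":10},{"delta_pos":[0,0,-0.0008],"rot":[0,0,0.7],"fingers":10},{"delta_pos":[0,0,-0.0008],"rot":[0,0,0.7],"fingers":10},{"delta_pos":[0,0,-0.0008],"rot":[0,0,0.7],"fingers":10},{"delta_pos":[0,0,-0.0008],"rot":[0,0,0.7],"fingers":10},{"delta_pos":[0,0,-0.0008],"rot":[0,0,0.7],"fingers":10}]'
python3 - <<'E'
from h import *
s=robot.sense();f=robot.grab_frame("top");P=cloud(f);z=P[...,2]
m=(abs(P[...,0]-.508)<.03)&(abs(P[...,1]+.195)<.01)&(z>.04)&(z<.08)
print("box z",np.median(z[m]),m.sum(),s["ft_force"],s["wrist_torque"])
E
```

```text
time_s: 8.22
eef_pos: [0.5104, -0.0866, 0.0867]
eef_rot: [3.14, 0.0, 0.724]
ft_force: [4.1, -1.6, -13.3]
gripper_width: 0.31
box z 0.05232827626261097 38 [  4.08109147  -1.59333379 -13.26674688] [-0.45864464 -0.63143428  0.15902198]
```

The box is down and the plug is rising about 3 mm per rad. I'll continue with a slightly gentler pull.

```bash
python3 -m handwheel '[{"delta_pos":[0,0,0],"rot":[0,0,-0.8],"fingers":10},{"delta_pos":[0,0,-0.0008],"rot":[0,0,-0.8],"fingers":10},{"delta_pos":[0,0,-0.0008],"rot":[0,0,-0.8],"fingers":10},{"delta_pos":[0,0,-0.0008],"rot":[0,0,-0.8],"fingers":10},{"delta_pos":[0,0,-0.0008],"rot":[0,0,-0.8],"fingers":10},{"delta_pos":[0,0,-0.0008],"rot":[0,0,-0.8],"fingers":10},{"delta_pos":[0,0,-0.0008],"rot":[0,0,-0.8],"fingers":10},{"delta_pos":[0,0,-0.0008],"rot":[0,0,-0.8],"fingers":10},{"delta_pos":[0,0,-0.0008],"rot":[0,0,-0.8],"fingers":10},{"delta_pos":[0,0,-0.0008],"rot":[0,0,-0.8],"fingers":10},{"delta_pos":[0,0,-0.0008],"rot":[0,0,-0.8],"fingers":10},{"delta_pos":[0,0,-0.0008],"rot":[0,0,-0.8],"fingers":10}]'
python3 -m handwheel '[{"delta_pos":[0,0,0],"rot":[0,0,0.8],"fingers":10},{"delta_pos":[0,0,-0.0008],"rot":[0,0,0.8],"fingers":10},{"delta_pos":[0,0,-0.0008],"rot":[0,0,0.8],"fingers":10},{"delta_pos":[0,0,-0.0008],"rot":[0,0,0.8],"fingers":10},{"delta_pos":[0,0,-0.0008],"rot":[0,0,0.8],"fingers":10},{"delta_pos":[0,0,-0.0008],"rot":[0,0,0.8],"fingers":10},{"delta_pos":[0,0,-0.0008],"rot":[0,0,0.8],"fingers":10},{"delta_pos":[0,0,-0.0008],"rot":[0,0,0.8],"fingers":10},{"delta_pos":[0,0,-0.0008],"rot":[0,0,0.8],"fingers":10},{"delta_pos":[0,0,-0.0008],"rot":[0,0,0.8],"fingers":10},{"delta_pos":[0,0,-0.0008],"rot":[0,0,0.8],"fingers":10},{"delta_pos":[0,0,-0.0008],"rot":[0,0,0.8],"fingers":10}]'
python3 - <<'E'
from h import *
s=robot.sense();f=robot.grab_frame("top");P=cloud(f);z=P[...,2]
m=(abs(P[...,0]-.508)<.03)&(abs(P[...,1]+.195)<.01)&(z>.04)&(z<.08)
print("box z",np.median(z[m]),m.sum(),s["ft_force"],s["wrist_torque"])
E
```

```text
time_s: 9.78
eef_pos: [0.5103, -0.086, 0.0908]
eef_rot: [3.141, -0.0, 2.171]
ft_force: [2.4, 0.0, -9.5]
gripper_width: 0.31
time_s: 11.28
eef_pos: [0.511, -0.0865, 0.095]
eef_rot: [3.14, -0.001, 0.724]
ft_force: [3.1, -1.6, -7.8]
gripper_width: 0.307
box z 0.05239043277741353 61 [ 3.07523096 -1.55899372 -7.8082948 ] [-0.31855866 -0.50874259  0.06939639]
```

```bash
python3 -m handwheel '[{"delta_pos":[0,0,0],"rot":[0,0,-0.8],"fingers":10},{"delta_pos":[0,0,-0.0009],"rot":[0,0,-0.8],"fingers":10},{"delta_pos":[0,0,-0.0009],"rot":[0,0,-0.8],"fingers":10},{"delta_pos":[0,0,-0.0009],"rot":[0,0,-0.8],"fingers":10},{"delta_pos":[0,0,-0.0009],"rot":[0,0,-0.8],"fingers":10},{"delta_pos":[0,0,-0.0009],"rot":[0,0,-0.8],"fingers":10},{"delta_pos":[0,0,-0.0009],"rot":[0,0,-0.8],"fingers":10},{"delta_pos":[0,0,-0.0009],"rot":[0,0,-0.8],"fingers":10},{"delta_pos":[0,0,-0.0009],"rot":[0,0,-0.8],"fingers":10},{"delta_pos":[0,0,-0.0009],"rot":[0,0,-0.8],"fingers":10},{"delta_pos":[0,0,-0.0009],"rot":[0,0,-0.8],"fingers":10},{"delta_pos":[0,0,-0.0009],"rot":[0,0,-0.8],"fingers":10}]'
python3 -m handwheel '[{"delta_pos":[0,0,-0.0009],"rot":[0,0,0.8],"fingers":10},{"delta_pos":[0,0,-0.0009],"rot":[0,0,0.8],"fingers":10},{"delta_pos":[0,0,-0.0009],"rot":[0,0,0.8],"fingers":10},{"delta_pos":[0,0,-0.0009],"rot":[0,0,0.8],"fingers":10},{"delta_pos":[0,0,-0.0009],"rot":[0,0,0.8],"fingers":10},{"delta_pos":[0,0,-0.0009],"rot":[0,0,0.8],"fingers":10}]'
python3 - <<'E'
from h import *
s=robot.sense();f=robot.grab_frame("top");P=cloud(f);z=P[...,2]
m=(abs(P[...,0]-.508)<.03)&(abs(P[...,1]+.195)<.01)&(z>.04)&(z<.08)
print("box z",np.median(z[m]),m.sum(),s["ft_force"],s["wrist_torque"])
E
```

```text
time_s: 12.82
eef_pos: [0.5106, -0.0861, 0.0999]
eef_rot: [3.142, -0.0, 2.173]
ft_force: [-0.6, -0.9, -1.1]
gripper_width: 0.308
time_s: 13.58
eef_pos: [0.5106, -0.0861, 0.1021]
eef_rot: [-3.141, -0.0, 1.445]
ft_force: [-0.6, 0.6, -0.1]
gripper_width: 0.307
box z 0.05222461126093836 86 [-0.59193202  0.56270809 -0.09189639] [-0.05962295  0.04226728 -0.02667898]
```

The plug is out: pull force is about 0 and the box is down. Next I'll lift it and carry it to the tray.

```bash
python3 -m handwheel '[{"delta_pos":[0,0,-0.01],"rot":[0,0,0],"fingers":10},{"delta_pos":[0,0,-0.02],"rot":[0,0,0],"fingers":10},{"delta_pos":[0,0,-0.035],"rot":[0,0,0],"fingers":10},{"delta_pos":[0,0,-0.035],"rot":[0,0,0],"fingers":10},{"delta_pos":[0,0,-0.035],"rot":[0,0,0],"fingers":10},{"delta_pos":[0,0,-0.03],"rot":[0,0,0],"fingers":10},{"delta_pos":[0,0,0],"rot":[0,0,0],"fingers":10},{"delta_pos":[0.04,-0.005,0],"rot":[0,0,0],"fingers":10},{"delta_pos":[0.081,-0.0103,0],"rot":[0,0,0],"fingers":10},{"delta_pos":[0.081,-0.0103,0],"rot":[0,0,0],"fingers":10},{"delta_pos":[0.081,-0.0103,0],"rot":[0,0,0],"fingers":10},{"delta_pos":[0.081,-0.0103,0],"rot":[0,0,0],"fingers":10},{"delta_pos":[0.081,-0.0103,0],"rot":[0,0,0],"fingers":10},{"delta_pos":[0.081,-0.0103,0],"rot":[0,0,0],"fingers":10},{"delta_pos":[0.081,-0.0103,0],"rot":[0,0,0],"fingers":10},{"delta_pos":[0.04,-0.005,0],"rot":[0,0,0],"fingers":10},{"delta_pos":[0,0,0],"rot":[0,0,0],"fingers":10},{"delta_pos":[0,0,0],"rot":[0,0,0],"fingers":10}]'
python3 - <<'E'
from h import *
s=robot.sense();f=robot.grab_frame("scene");P=cloud(f);z=P[...,2];p=s["eef_pos"]
m=(np.hypot(P[...,0]-p[0],P[...,1]-p[1])<.03)&(z>.05)&(z<p[2]+.05)
print("lowest near tool rel TCP",np.percentile(z[m]-p[2],[0,1,3]))
cv2.imwrite("pics/s2.png",cv2.resize(f["pixels"][40:270,150:390],None,fx=2.5,fy=2.5,interpolation=cv2.INTER_CUBIC))
E
```

```text
time_s: 15.88
eef_pos: [0.5098, 0.1739, 0.1673]
eef_rot: [-3.141, 0.001, 1.446]
ft_force: [-0.1, -0.0, -0.9]
gripper_width: 0.306
lowest near tool rel TCP [-0.0454508  -0.04068918 -0.03551672]
```

View pics/s2.png

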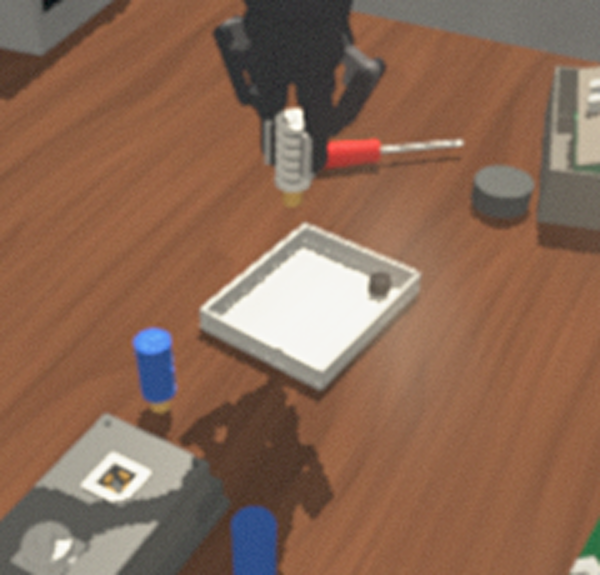

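The ribbed load with its brass stem at (292,155) is held upright. The socket at (117,478) is empty and the box is seated. The foot is 45 mm below the TCP, so floor contact should come at TCP z≈0.049.

```bash
python3 -m handwheel '[{"delta_pos":[0,0,0.03],"rot":[0,0,0],"fingers":10},{"delta_pos":[0,0,0.05],"rot":[0,0,0],"fingers":10},{"delta_pos":[0,0,0.05],"rot":[0,0,0],"fingers":10},{"delta_pos":[0,0,0.05],"rot":[0,0,0],"fingers":10},{"delta_pos":[0,0,0.05],"rot":[0,0,0],"fingers":10},{"delta_pos":[0,0,0.035],"rot":[0,0,0],"fingers":10},{"delta_pos":[0,0,0.015],"rot":[0,0,0],"fingers":10},{"delta_pos":[0,0,0.005],"rot":[0,0,0],"fingers":10},{"delta_pos":[0,0,0],"rot":[0,0,0],"fingers":10}]'
python3 -m handwheel '[{"delta_pos":[0,0,0.004],"rot":[0,0,0],"fingers":10},{"delta_pos":[0,0,0.003],"rot":[0,0,0],"fingers":10},{"delta_pos":[0,0,0],"rot":[0,0,0],"fingers":10}]'
```

```text
time_s: 17.05
eef_pos: [0.5107, 0.1747, 0.0542]
eef_rot: [3.141, -0.0, 1.446]
ft_force: [-0.4, 0.4, -1.1]
gripper_width: 0.309
time_s: 17.42
eef_pos: [0.5102, 0.1746, 0.051]
eef_rot: [3.142, -0.0, 1.446]
ft_force: [0.4, -0.6, -1.2]
gripper_width: 0.305
```

```bash
python3 -m handwheel '[{"delta_pos":[0,0,0.002],"rot":[0,0,0],"fingers":10},{"delta_pos":[0,0,0.002],"rot":[0,0,0],"fingers":10},{"delta_pos":[0,0,0],"rot":[0,0,0],"fingers":10}]'
python3 -m handwheel '[{"delta_pos":[0,0,0.002],"rot":[0,0,0],"fingers":10},{"delta_pos":[0,0,0],"rot":[0,0,0],"fingers":10}]'
```

```text
time_s: 17.8
eef_pos: [0.5101, 0.1746, 0.0492]
eef_rot: [-3.141, 0.0, 1.446]
ft_force: [-0.2, -0.6, -1.6]
gripper_width: 0.307
time_s: 18.05
eef_pos: [0.5103, 0.1746, 0.0487]
eef_rot: [3.141, -0.0, 1.446]
ft_force: [-0.1, -0.2, 0.4]
gripper_width: 0.309
```

```bash
python3 -m handwheel '[{"delta_pos":[0,0,0.001],"rot":[0,0,0],"fingers":10},{"delta_pos":[0,0,0],"rot":[0,0,0],"fingers":10},{"delta_pos":[0,0,0],"rot":[0,0,0],"fingers":30},{"delta_pos":[0,0,0],"rot":[0,0,0],"fingers":34},{"delta_pos":[0,0,0],"rot":[0,0,0],"fingers":40},{"delta_pos":[0,0,0],"rot":[0,0,0],"fingers":46},{"delta_pos":[0,0,0],"rot":[0,0,0],"fingers":52},{"delta_pos":[0,0,0],"rot":[0,0,0],"fingers":52}]' 20
python3 -m handwheel '[{"delta_pos":[0,0,-0.02],"rot":[0,0,0],"fingers":52},{"delta_pos":[0,0,-0.05],"rot":[0,0,0],"fingers":52},{"delta_pos":[0,0,-0.08],"rot":[0,0,0],"fingers":52},{"delta_pos":[0,0,-0.08],"rot":[0,0,0],"fingers":52},{"delta_pos":[0,0,-0.08],"rot":[0,0,0],"fingers":52},{"delta_pos":[0,0,-0.08],"rot":[0,0,0],"fingers":52},{"delta_pos":[0,0,0],"rot":[0,0,0],"fingers":52},{"delta_pos":[0,0,0],"rot":[0,0,0],"fingers":52}]'
python3 - <<'E'
from h import *
f=robot.grab_frame("scene");P=cloud(f);z=P[...,2]
m=(abs(P[...,0]-.522)<.055)&(abs(P[...,1]-.192)<.07)&(z>.03)&(z<.1)
q=P[m];print("load",len(q),q.mean(0),q.max(0),q.min(0))
b=(abs(P[...,0]-.508)<.03)&(abs(P[...,1]+.195)<.01)&(z>.04)&(z<.08);print("box",np.median(z[b]),robot.sense()["ft_force"])
cv2.imwrite("pics/s3.png",cv2.resize(f["pixels"][90:310,80:350],None,fx=2.5,fy=2.5,interpolation=cv2.INTER_CUBIC))
E
```

```text
time_s: 19.05
eef_pos: [0.5102, 0.1746, 0.0481]
eef_rot: [3.142, -0.0, 1.446]
ft_force: [0.3, -0.2, -0.4]
gripper_width: 0.61
time_s: 20.05
eef_pos: [0.5096, 0.1745, 0.2037]
eef_rot: [-3.141, 0.0, 1.446]
ft_force: [0.7, 0.5, 0.6]
gripper_width: 0.609
load 293 [0.51518151 0.16861543 0.05961766] [0.52643042 0.18804282 0.0781503 ] [0.49789282 0.15951125 0.03162716]
box 0.05400765674179504 [-0.83443426  0.26651253 -1.1483279 ]
```

View pics/s3.png

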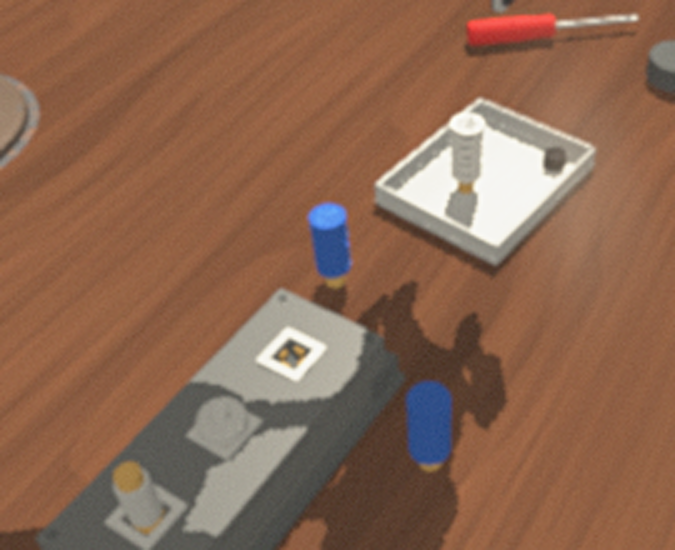

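The load stands upright inside the tray at (466,155), the socket at (291,353) is empty, the box is seated, and the gripper is clear.

```bash
python3 -c "
from plant import robot
print(robot.job_done())"
```

```text
the job is handed in; nothing more can be done
None
```

The dummy load is out of its socket and standing upright in the parts tray, and I handed the job in at about 20 s; no verdict is reported.

- **Extraction:** I gripped the silver ribbed load in the +y socket at 90 N and twisted it back and forth by 0.6 to 1.45 rad while rising about 3 mm per rad. The highest pull read at the end of any move was 13.3 N. The box top read 0.052–0.054 m at every check, so it stayed down, though I only checked it between moves.
- **Placing:** I lowered the load until the force reading showed contact, eased the fingers open and backed off upwards.
- **Last checks:** The load's mid-point is about 12 mm in x and 17 mm in y from the tray's middle. By the given sizes it sits about 45 mm above the tray floor, against the 52 mm limit. The box top is at 0.054 m and the gripper is well above everything.
- **Disagreements:** None of the checks failed. The overhead camera reads the box about 1.5 mm lower than the scene camera, which is within the stated calibration error.

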